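# Swing a battery carrier plate home on its pivot pin and clamp it

### The job

Without lifting it off the jig board, push the white battery carrier plate so that its V notch seats on the upright steel pin and it swings about the pin until its long edge lies flush against the aluminium stop block. Then turn the leaning clamp's steel bar handle clockwise as far as it goes, so that the rubber foot bears tightly on the plate, and let go. Leave the phone, the black half shell and the screw jar where they are.

Things in the scene. Friction and masses are not known exactly. Their poses are not given: they have to be found in the camera images.
- jig: Fixed jig: a grey board 270 x 380 mm, 8 mm thick, on the desk. Origin on the pivot pin's axis at desk height; z up; the board spans x -210 to +60 mm, y -135 to +245 mm. It carries the pin, the stop block and, over its +y end, a clamp leaning 35 degrees from vertical towards jig -x (the robot). A steel bracket (y +213 to +225 mm) holds the clamp's collar.
- clamp (a point): Where the clamp's axis meets the top of the seated plate: jig (-30, +180, +22 mm). From here the axis leans 35 degrees from vertical towards jig -x. The fixed aluminium collar (radius 18 mm, lugs to 20 mm) lies 32 to 65 mm up that axis.
- pin (a point): Foot of the upright steel pivot pin, 12 mm in diameter, standing 22 mm high on the board; the point is on its axis at the board's top (8 mm above the desk). Axes as the jig's.
- stop (a point): Middle of the flat face of the aluminium stop block, 15 mm above the desk, at jig (+9.5, +177) mm. The face looks to jig -x; the block is 36 mm wide along jig y and reaches from the board's top to 32 mm above the desk. The seated plate's +x edge lies against this face.
- plate: Loose flat white plate, 88 x 240 mm, 14 mm thick, about 0.3 kg, a green circuit board (4 mm high) on top, lying on the jig board. Origin on its underside at the seat of its V notch, where the pin's axis stands once seated. z up; spans x -78.5 to +9.5 mm, y -45 to +195 mm. The V (90 degrees, 18 mm deep, 36 mm wide) opens in the +x edge at y = 0. Home: axes parallel to the jig's.
- plate_push (a point): Point on the plate's straight -x edge at plate (-78.5, +92) mm, 7 mm above its underside (centre of mass: -35, +75). Pushed here along an arc about the pin, it stays on the pin and swings; a straight push makes the finger slip along the edge. Friction on the board about 0.3; it stays where left. It starts 9 to 19 mm short of the pin, its free (+y) end swung towards the robot by 0.3 to 0.7 rad.
- bar (a point): Centre of the clamp's steel bar handle, on the clamp's axis. The bar is 52 mm long along this point's x, 14 mm wide along y (the way to pinch it), 18 mm high along z; z is the clamp's axis, up and towards the robot, 35 degrees from vertical. Below it a neck of 8 mm radius runs to 30 mm under the bar's middle. The point turns with the handle.
- handle (a joint): Turn of the clamp handle (rad): 0 open, growing clockwise seen from above along the leaning axis, end stop at 1.3. Starts between 0 and 0.25. About 0.15 N m to turn; stays where left. Its bayonet ramps draw handle and foot 6.7 mm down the axis per rad; with the plate home the foot meets it at about 1.2 and bears on it from there to the stop.
- spindle: The clamp's steel rod with its black rubber ball foot (16 mm in diameter); origin at the ball's centre, z along the leaning axis. It moves down the axis with the handle.
- phone: Bystander: a black phone 74 x 152 x 10 mm lying on the desk; origin centre of underside.
- shell: Bystander: an open black plastic half shell 70 x 130 x 32 mm on the desk; origin centre of underside.
- screwjar: Bystander: a small clear jar of 44 mm diameter and 55 mm height on the desk; origin centre of underside.

How it is judged:
On the way:
1. the plate's notch is seated on the pin and its edge is flush with the stop, with the clamp still open (horizontal distance between plate and pin below 0.005 m and angle between the y axis of plate and the y axis of jig, either way round below 0.03 rad and value of joint handle below 0.5 rad), for 0.2 s.
At the end, for the whole second after the job is handed in: The plate's notch is within 5 mm of the pin's axis, the plate lies flat with its long side within 0.03 rad of the jig's y axis (flush with the stop) and at rest, the handle is turned past 1.2 rad, and the foot bears on the plate with over 1 N (horizontal distance between plate and pin below 0.005 m and angle between the y axis of plate and the y axis of jig, either way round below 0.03 rad and value of joint handle above 1.2 rad and contact force between spindle and plate above 1 N and linear speed of plate below 0.01 m/s and angle between plate's own z axis and vertical below 0.03 rad); the robot touches nothing.
It fails at once if the plate is lifted off the jig board (origin more than 12 mm above the board, or tipped over 0.15 rad) (height (world z) of plate above 0.02 m or angle between plate's own z axis and vertical above 0.15 rad).
It fails at once if the phone is moved more than 20 mm (distance of phone from where it was at the start of the episode above 0.02 m).
It fails at once if the shell is moved more than 20 mm (distance of shell from where it was at the start of the episode above 0.02 m).
It fails at once if the screwjar is moved more than 20 mm (distance of screwjar from where it was at the start of the episode above 0.02 m).
It also fails if it takes over 58 s, if anything falls off the work surface, if the arm or the gripper's body presses on something with over 40 N, if the wrist force passes 120 N, or if a joint passes its speed limit or range.

### The arm

A 6-joint arm with a two-finger parallel gripper is mounted at the origin on the work surface. World frame = base frame: x ahead of the robot, y to its left, z up, the work surface at z = 0. Lengths are in m, angles in rad, forces in N, time in s.
With the tool pointing down it reaches from about 0.25 to 0.775 m from the base axis. Payload 4 kg.
Tool frame: the origin (TCP) lies midway between the tips of the shut fingers; the grasp point (between the pads) lies 19 mm behind it (arm.hold_point_z is the distance from the TCP to the grasp point, in m); z points along the fingers, y is the line along which they close (so a half turn about z gives the same grasp; the last joint's range is limited). The gripper opens to 85 mm and grips with 20 to 120 N. Pads are 22 mm wide; open, the fingers measure 114 mm over their backs; the gripper's body (76 mm by 85 mm) begins 54 mm behind the grasp point. The pads swing forward as they close: fully open they stand 13 mm farther back than shut.
Start: joints at [1.058, 0.087, 1.371, -0, 1.684, -0.103], TCP at [0.219, 0.504, 0.231] pointing down, gripper open.
Joint ranges: [-3.1, 3.1], [-0.76, 2.03], [0.27, 2.55], [-1.08, 4.22], [0.17, 2.65], [-2.57, 2.57]. Speed limits (rad/s): [2.79, 2.79, 3.14, 3.14, 3.14, 3.14].

### API

Orientations are given as [roll, pitch, yaw] about the fixed x, y, z axes, in that order (R = Rz(yaw) Ry(pitch) Rx(roll)).
In Python, from cell import arm, viewer, readout gives the robot as it stands (arm), with the cameras (viewer) and the readings (readout).
- The arm moves only by the shell command python3 jog.py [OPENING], which reads ROWS from standard input. ROWS is a JSON list of rows, 1 to 5 of them, each written [[dx, dy, dz], turn]: dx, dy, dz in m, then a turn about the tool's z in rad; each row is the pose to reach, as a shift and turn from the pose commanded when the command began, along the tool's axes at that moment; what a row does not reach only later rows make up. A row lasts 1/10 s, in which the tool goes at most 0.05 m and 0.15 rad, less where a joint would pass 70% of its speed; a pose out of reach is approached as far as the arm can. OPENING is the finger opening in m, set as the command begins (- or left out keeps the last). The fingers move at their own pace and stop on an object; the grip force is fixed at half the most. Time passes only in rows, so rows that do not move let the fingers close. It prints the time, the measured TCP pose, the force, the opening and the grip force at its end. Input that does not fit is refused with a message, and nothing moves.
- readout.state(): the state, without advancing time (a new reading comes with each control period).
- viewer.read_camera(name): name is "side" or "top"; returns (picture, depth): 400x640x3 uint8, red, green, blue; 400x640 float32, m along the optical axis (not along the pixel's ray), 0 where there is no reading.
- viewer.camera_params(name): a dict with "fovy" (degrees; the focal length in pixels is half the picture's height over the tangent of half this angle, whatever the lens; pixels are square), "cx", "cy" (the principal point, pixels), "R" (3x3) and "t" (3): a world point X has camera coordinates R X + t. Camera axes: x right, y down, z forward; pixel columns grow to the right and rows downward; lengths in m; the calibration is good to about 2 mm. A picture is of the moment at which its call begins. camera_params takes no time and is no camera call.
- arm.finish_job(): hands the job in; it is judged then, once.
The state is a dict: "time": time; "qpos": joint angles; "joint_vel": joint speeds; "joint_torque": joint torques, N m; "position": TCP position; "tool_rot": TCP orientation; "ft_force": force on the tool from outside, world axes, zero at the start; "torque": the same for the moment, N m; "gripper_width": finger opening in m; "grasp_force": force on a finger pad.
Only numpy, scipy, OpenCV 4.12 (cv2) and the standard library are available. Lean on these libraries where they do the work, as an engineer would, in place of code of your own. Each camera call takes 0.05 s, during which the arm holds its last target. There are 200 camera calls.

## Working session

There is one attempt and no reset: what is moved stays moved. The work goes in short steps, Python scripts to look and compute and a shell command to move; the robot and the scene stay as the last step left them, time stands still between calls to the robot, and variables do not carry over. Pictures are saved under pics/ and viewed, at most 10 in all, crops included, and the job is handed in when it is done.

```bash
ls; mkdir -p pics
python3 - <<'E'
from cell import arm, viewer, readout
import cv2,numpy as np
np.set_printoptions(precision=4,suppress=True)
for n in("side","top"):
    p,d=viewer.read_camera(n); np.savez(f"pics/{n}0.npz",p=p,d=d)
    cv2.imwrite(f"pics/{n}0.png",p[:,:,::-1]); c=viewer.camera_params(n); print(n,c)
print(readout.state())
E
```

```text
cell.py
jog.py
pics
side {'fovy': 52.60868278589744, 'cx': 313.32450992853865, 'cy': 200.5717308588264, 'R': array([[ 1.    , -0.0055, -0.0065],
       [-0.0085, -0.6569, -0.7539],
       [-0.0002,  0.7539, -0.657 ]]), 't': array([-0.5975,  0.0676,  1.0876])}
top {'fovy': 56.27587864284426, 'cx': 321.298852815682, 'cy': 196.61145413692665, 'R': array([[-0.0079, -0.9994, -0.0335],
       [-0.9955,  0.0111, -0.0939],
       [ 0.0942,  0.0326, -0.995 ]]), 't': array([-0.0077,  0.629 ,  0.9257])}
{'time': 0.1, 'qpos': array([ 1.0579,  0.0879,  1.3721, -0.    ,  1.6836, -0.1031]), 'joint_vel': array([-0.0002, -0.001 , -0.0019,  0.0005, -0.0022, -0.0007]), 'joint_torque': array([  0.002 , -35.3012, -31.422 ,  -0.0002,   0.0079,   0.    ]), 'position': array([0.2189, 0.504 , 0.2302]), 'tool_rot': array([-3.1395, -0.0002,  2.7317]), 'ft_force': array([0.5128, 0.0762, 0.5591]), 'torque': array([ 0.0161,  0.0158, -0.0125]), 'grasp_force': 0.0, 'gripper_width': 0.08506933009711447}
```

View pics/top0.png

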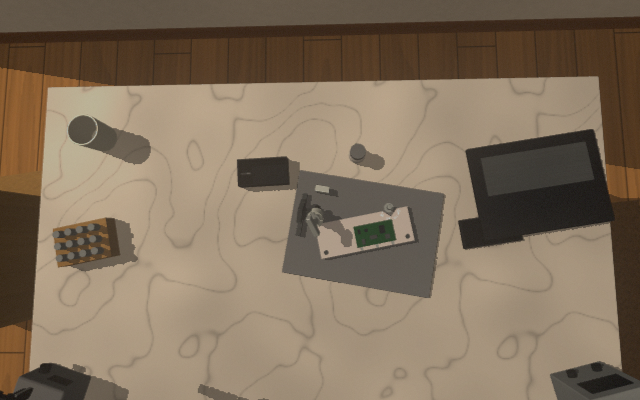

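View pics/side0.png

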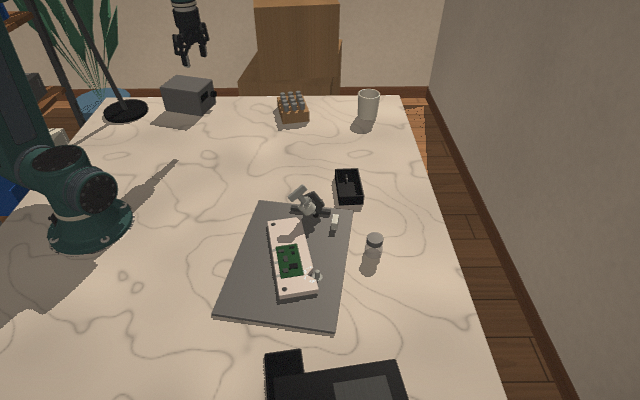

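The top view shows the board with corners at about (299,170), (444,194), (431,297) and (283,271). The white plate's corners are near (411,208), (415,240) and (323,258). The pin is at (389,209), the stop at (325,189) and the clamp at (315,215). The side view shows the pin at (315,274), the stop at (334,222) and the clamp at (308,202). Next I'll measure these and look at enlarged crops.

```bash
cat > h.py <<'E'
from cell import arm, viewer, readout
import cv2,numpy as np
np.set_printoptions(precision=4,suppress=True)
C={n:viewer.camera_params(n) for n in("side","top")}
def ray(n,u,v):
    c=C[n];f=200/np.tan(np.radians(c["fovy"])/2)
    d=c["R"].T@np.array([(u-c["cx"])/f,(v-c["cy"])/f,1]);return -c["R"].T@c["t"],d
def onz(n,u,v,z):
    o,d=ray(n,u,v);return o+d*(z-o[2])/d[2]
def two(a,b):
    (o1,d1),(o2,d2)=ray("top",*a),ray("side",*b)
    s,t=np.linalg.lstsq(np.c_[d1,-d2],o2-o1,rcond=None)[0]
    p,q=o1+s*d1,o2+t*d2;return (p+q)/2,np.linalg.norm(p-q)
def proj(n,X):
    c=C[n];f=200/np.tan(np.radians(c["fovy"])/2);x=c["R"]@np.asarray(X)+c["t"];return np.array([f*x[0]/x[2]+c["cx"],f*x[1]/x[2]+c["cy"]])
def cloud(n,d):
    c=C[n];f=200/np.tan(np.radians(c["fovy"])/2);v,u=np.mgrid[:400,:640]
    P=np.stack([(u-c["cx"])/f*d,(v-c["cy"])/f*d,d],-1);return (P-c["t"])@c["R"]
E
python3 - <<'E'
from h import *
for n,box in(("top",(270,160,190,145)),("side",(200,185,190,155))):
    z=np.load(f"pics/{n}0.npz");p,d=z["p"],z["d"]
    x,y,w,h=box;cv2.imwrite(f"pics/{n}0c.png",cv2.resize(p[y:y+h,x:x+w,::-1],None,fx=4.2,fy=4.0 if 0 else 4.1,interpolation=cv2.INTER_CUBIC)[:600,:800])
    P=cloud(n,d)
    print(n,"desk z",np.median(P[...,2][330:350,180:200]), "valid",(d>0).mean())
    hsv=cv2.cvtColor(p,cv2.COLOR_RGB2HSV)
    # board by depth height
    roi=np.zeros((400,640),bool);roi[y:y+h,x:x+w]=1
    g=roi&(hsv[...,1]<40)&(hsv[...,2]>60)&(hsv[...,2]<120)
    print("board z",np.median(P[g][:,2]))
    wh=roi&(hsv[...,1]<40)&(hsv[...,2]>150);print("white",wh.sum(),np.median(P[wh][:,2]))
    gr=roi&(hsv[...,0]>45)&(hsv[...,0]<85)&(hsv[...,1]>90);print("green",gr.sum(),np.median(P[gr],0))
    for nm,m in(("bright",roi&(p.min(2)>150)&(hsv[...,1]<35)),("board",g)):
        cs=max(cv2.findContours(m.astype(np.uint8),0,2)[0],key=cv2.contourArea);hh=cv2.convexHull(cs)
        print(nm,cv2.contourArea(cs),cv2.approxPolyDP(hh,5,True)[:,0].tolist())
E
```

```text
top desk z 0.00036407974065770016 valid 0.996078125
board z 0.008352919244258152
white 54 0.023030468191894936
green 262 [ 0.5355 -0.1417  0.0239]
bright 4.0 [[398, 209]]
board 14609.5 [[300, 171], [441, 194], [428, 297], [283, 271]]
side desk z 0.000498253842743941 valid 0.99585546875
board z 0.008840241412231019
white 194 0.02987230230564504
green 491 [ 0.5392 -0.1509  0.0245]
bright 9.0 [[312, 267], [303, 271]]
board 6924.0 [[330, 209], [334, 332], [212, 315], [259, 200], [302, 186]]
```

View pics/top0c.png

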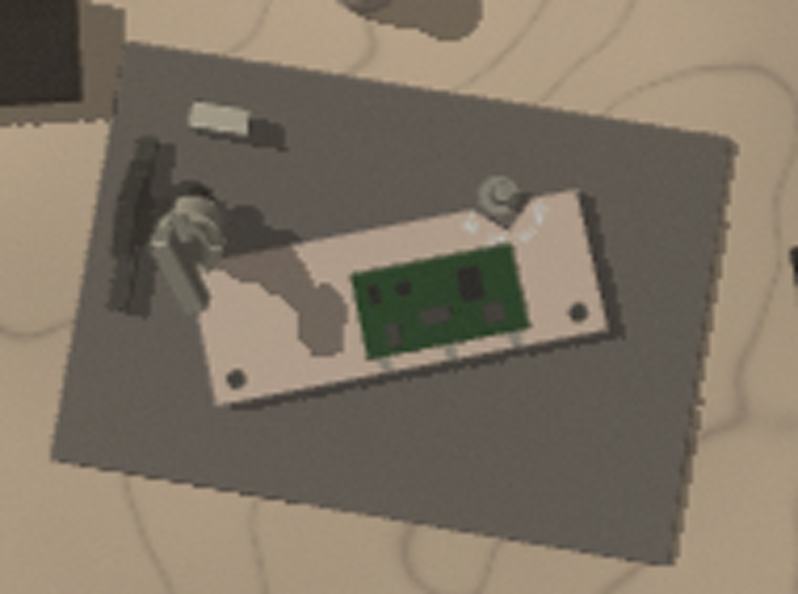

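View pics/side0c.png

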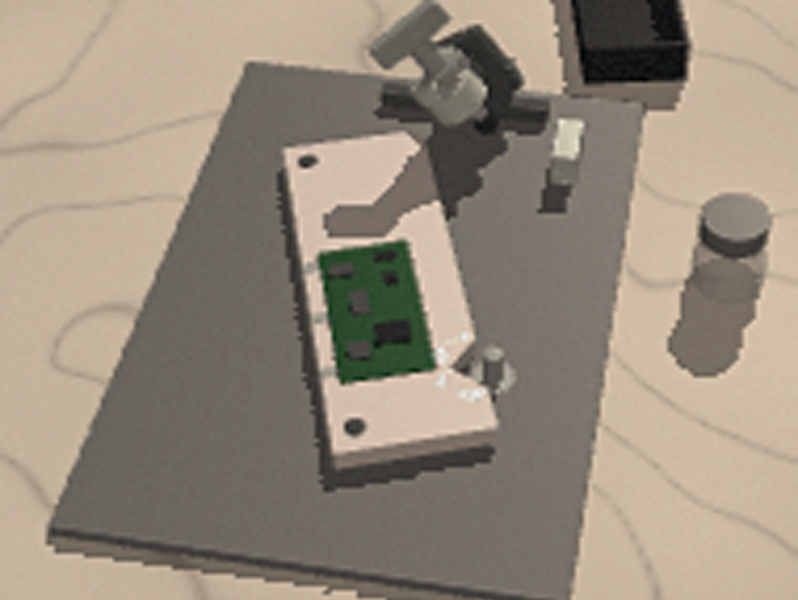

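The crops show the pin top at (500,187) in the top crop and (492,353) in the side crop. The bar handle's ends are near (165,243) and (203,305) in the top crop, and (378,52) and (440,12) in the side crop. The stop top is at (220,117) in the top crop. I'll work out the frames from these.

```bash
cat >> h.py <<'E'
def T(x,y):return ((x+.5)/4.2+270-.5,(y+.5)/4.1+160-.5)
def S(x,y):return ((x+.5)/4.2+200-.5,(y+.5)/4.1+185-.5)
E
python3 - <<'E'
from h import *
z=np.load("pics/top0.npz");p,d=z["p"],z["d"]
P=cloud("top",d)
# board from quad corners on crop
for nm,f,n,q in(("top",T,"top",[(122,42),(735,137),(672,565),(52,460)]),("side",S,"side",[(248,63),(643,105),(572,600),(50,530)])):
    W=np.array([onz(n,*f(*c),.008)[:2] for c in q]);print(nm,"board",W.tolist() and W,"sides",np.linalg.norm(W-np.roll(W,-1,0),axis=1))
    e1=W[0]-W[1];e2=W[3]-W[2];e3=W[1]-W[2];e4=W[0]-W[3]
    print(" yaw from",[np.arctan2(-e[0],e[1]) for e in(e1,e2)],[np.arctan2(e[1],e[0]) for e in(e3,e4)],"centre",W.mean(0))
for nm,f,n,q in(("top",T,"top",[(580,190),(606,330),(217,406)]),("side",S,"side",[(497,430),(333,455),(285,150),(400,131)])):
    W=np.array([onz(n,*f(*c),.022)[:2] for c in q]);print(nm,"plate",W,np.linalg.norm(np.diff(W,axis=0),axis=1))
    e=W[2]-W[1];print(" yaw",np.arctan2(-e[0],e[1]))
print("pin top",two(T(500,187),S(492,353)))
print("stop top c",two(T(219,117),S(567,133)))
print("bar ends",two(T(167,243),S(378,52)),two(T(202,305),S(440,12)))
print("V apex",two(T(512,243),S(445,365)))
print("hole A",two(T(578,313),S(355,427)),"hole B",two(T(236,379),S(307,161)))
print("jar top",two((357,151),S(735,215)))
E
```

```text
top board [[ 0.7023  0.0462]
 [ 0.6366 -0.332 ]
 [ 0.3724 -0.2843]
 [ 0.4377  0.0897]] sides [0.3838 0.2685 0.3797 0.2682]
 yaw from [np.float64(-0.17202379881294094), np.float64(-0.17294740794548913)] [np.float64(-0.17845697111394038), np.float64(-0.16319459367916062)] centre [ 0.5373 -0.1201]
side board [[ 0.4427  0.0905]
 [ 0.7064  0.044 ]
 [ 0.6423 -0.3252]
 [ 0.3772 -0.282 ]] sides [0.2678 0.3748 0.2686 0.3782]
 yaw from [np.float64(1.3963314234400972), np.float64(1.4089756897538657)] [np.float64(1.398910838169306), np.float64(1.396860057557856)] centre [ 0.5422 -0.1182]
top plate [[ 0.6032 -0.2335]
 [ 0.5166 -0.2465]
 [ 0.4717 -0.0121]] [0.0875 0.2387]
 yaw 0.18962872970243172
side plate [[ 0.6067 -0.231 ]
 [ 0.5209 -0.2463]
 [ 0.477  -0.0112]
 [ 0.5486  0.0057]] [0.0872 0.2392 0.0735]
 yaw 0.18442985406274168
pin top (array([ 0.6048, -0.1842,  0.0297]), np.float64(0.0003878497156051546))
stop top c (array([ 0.6513, -0.0152,  0.0385]), np.float64(0.0035048685551348456))
bar ends (array([0.5538, 0.0114, 0.0871]), np.float64(0.03314385566317133)) (array([ 0.5554, -0.0077,  0.132 ]), np.float64(0.04196198941486807))
V apex (array([ 0.5747, -0.1907,  0.0271]), np.float64(0.008459960270591904))
hole A (array([ 0.5294, -0.2296,  0.0237]), np.float64(0.004423267460355579)) hole B (array([ 0.49  , -0.0236,  0.0241]), np.float64(0.0035722657113481))
jar top (array([ 0.7423, -0.1049,  0.0559]), np.float64(0.004442080061445752))
```

```bash
cat >> h.py <<'E'
from scipy.spatial.transform import Rotation as Ro
YAW=-.173;J0=np.array([.6046,-.185,0]);RJ=Ro.from_euler("z",YAW).as_matrix()
def j2w(p):return J0+RJ@np.asarray(p)
def w2j(p):return RJ.T@(np.asarray(p)-J0)
A=np.array([-np.sin(np.radians(35)),0,np.cos(np.radians(35))]);CL=np.array([-.03,.18,.022])
E
python3 - <<'E'
from h import *
for a,b in(((202,305),(378,50)),((165,243),(440,12))):
    x,e=two(T(*a),S(*b));print("bar end",x,w2j(x),e)
for n,f in(("top",T),("side",S)):
    for s in(.032,.065,.08,.09,.1,.11,.12):
        u=proj(n,j2w(CL+s*A)); o=(270,160,4.2,4.1) if n=="top" else (200,185,4.2,4.1)
        print(n,s,((u[0]-o[0])*4.2,(u[1]-o[1])*4.1))
for n in("top","side"):
    z=np.load(f"pics/{n}0.npz");P=cloud(n,z["d"])
    Q=(P-J0)@RJ; m=(Q[...,2]>.04)&(Q[...,2]<.25)&(abs(Q[...,0]+.07)<.1)&(abs(Q[...,1]-.18)<.07)
    q=Q[m]-CL;s=q@A;E=np.c_[A[2]*q[:,0]-A[0]*q[:,2],q[:,1]] # e1 = (cos,0,sin), e2 = jig y
    print(n,m.sum(),"s max",np.sort(s)[-12:])
    k=s>np.percentile(s,99.)-.014
    k=s>.085
    print(k.sum(),np.c_[E[k],s[k]][::max(1,k.sum()//25)]*1000)
    if k.sum()>8: print(cv2.minAreaRect((E[k]*1000).astype(np.float32)))
E
```

```text
bar end [ 0.5365 -0.0068  0.1018] [-0.0978  0.1638  0.1018] 0.0044236556248248545
bar end [0.5726 0.0128 0.1153] [-0.0656  0.1894  0.1153] 0.006513824716514837
top 0.032 (np.float64(190.90414395186247), np.float64(214.39887906084653))
top 0.065 (np.float64(183.15899097141977), np.float64(243.6506482562133))
top 0.08 (np.float64(179.47450665993847), np.float64(257.5661493387035))
top 0.09 (np.float64(176.95801797102922), np.float64(267.0703833411312))
top 0.1 (np.float64(174.39172973545092), np.float64(276.7626994703894))
top 0.11 (np.float64(171.77414893312798), np.float64(286.6487365406868))
top 0.12 (np.float64(169.10372225935205), np.float64(296.7343610482585))
side 0.032 (np.float64(460.00202542430037), np.float64(104.38849868687657))
side 0.065 (np.float64(429.01422281501596), np.float64(69.35205173287251))
side 0.08 (np.float64(414.6257200685047), np.float64(53.08365027240118))
side 0.09 (np.float64(404.9253791514668), np.float64(42.11593228797962))
side 0.1 (np.float64(395.1372654377014), np.float64(31.048973741865872))
side 0.11 (np.float64(385.2601822047733), np.float64(19.8
[... 1490 characters left out ...]
.7793   1.3395  95.3181]
 [  6.1054  -1.2116 103.721 ]
 [ 17.5756   2.3337  94.5066]
 [ -0.6386  -1.0479 103.4072]
 [ 14.0542  -2.2393  96.8756]
 [ -6.0293  -2.8862 104.2182]
 [  9.1022  -4.6576  98.0135]
 [ -7.4833  -7.0162 105.1152]
 [  6.5929  -7.27    98.0672]
 [-14.5796  -6.4596 104.5726]
 [  0.4163  -7.9211  98.1903]
 [ 11.5314  -3.8646  88.6626]
 [ -5.1045 -12.8387 101.9576]
 [  4.7348  -7.0095  91.4184]
 [ -7.4997 -15.584  102.0897]
 [  3.0751 -10.86    92.1966]
 [ -8.3908 -17.1835 100.3717]
 [  0.1858  -9.6002  88.7893]
 [ -3.3339 -14.0959  91.1471]
 [ -5.4348 -13.9993  88.4138]]
((7.600728988647461, -1.0248985290527344), (51.486202239990234, 17.297874450683594), 28.942913055419922)
```

The measurements agree with each other:

| Quantity | Measured value |
|---|---|
| Pin position | about (0.6046, −0.185) |
| Jig yaw | −0.173 |
| Plate origin | (0.587, −0.1885) |
| Plate yaw | +0.187 (0.36 short of home, 17 mm short of the pin) |
| Bar centre along the clamp axis | s ≈ 97 mm |
| Bar angle | ≈ 0.51 rad from the jig-x direction |

Next I'll move to the push position.

```bash
cat >> h.py <<'E'
def rel(p,ang,plan=None):
    """shift in tool axes and turn to bring TCP to p with tool y at world angle ang"""
    s=readout.state();R=Ro.from_euler("xyz",s["tool_rot"]).as_matrix()
    a=np.arctan2(R[1,1],R[0,1]);t=-(ang-a);t=(t+np.pi)%(2*np.pi)-np.pi
    return np.r_[R.T@(np.asarray(p)-s["position"]),t]
def plate(o,yaw,p):return np.r_[o,0]+Ro.from_euler("z",yaw).as_matrix()@np.asarray(p)
E
python3 - <<'E'
from h import *
o=[.5874,-.1885];a=.187+np.pi/2
for z in(.15,.017):
    p=plate(o,.187,[-.0785-.035,.092,z]);print(p,rel(p,a))
z=np.load("pics/side0.npz");Q=(cloud("side",z["d"])-J0)@RJ
m=(Q[...,1]>.205)&(Q[...,1]<.235)&(Q[...,0]>-.12)&(Q[...,0]<.04)&(Q[...,2]>.012);print("bracket",Q[m].max(0),Q[m].min(0))
E
```

```text
[ 0.4588 -0.1192  0.15  ] [-0.4684 -0.4759  0.0811 -0.5969]
[ 0.4588 -0.1192  0.017 ] [-0.4684 -0.4756  0.2141 -0.5969]
bracket [0.0015 0.2267 0.0804] [-0.1077  0.2052  0.0121]
```

```bash
echo '[[[-0.034,-0.034,0],-0.1],[[-0.068,-0.068,0],-0.2],[[-0.1,-0.1,0],-0.3],[[-0.134,-0.134,0],-0.4],[[-0.168,-0.168,0],-0.5]]' | python3 jog.py 0
python3 - <<'E'
from h import *
print(rel(plate([.5874,-.1885],.187,[-.1135,.092,.15]),.187+np.pi/2))
E
```

```text
time: 0.6
position: [0.3063, 0.2816, 0.2308]
tool_rot: [-3.141, -0.0, -3.046]
ft_force: [1.1, 0.3, 0.4]
gripper_width: 0.0124
grasp_force: 0.0
[-0.1137 -0.4135  0.081  -0.0917]
```

```bash
echo '[[[-0.012,-0.046,0],-0.05],[[-0.024,-0.092,0],-0.09],[[-0.037,-0.138,0.01],-0.09],[[-0.05,-0.184,0.02],-0.09],[[-0.062,-0.23,0.03],-0.09]]' | python3 jog.py 0
python3 - <<'E'
from h import *
print(rel(plate([.5874,-.1885],.187,[-.1135,.092,.15]),.187+np.pi/2))
E
```

```text
time: 1.1
position: [0.3889, 0.0581, 0.2008]
tool_rot: [3.141, 0.001, -2.961]
ft_force: [0.6, 0.2, -0.4]
gripper_width: 0.0002
grasp_force: 0.0
[-0.037  -0.187   0.0508 -0.0068]
```

```bash
echo '[[[-0.01,-0.046,0.01],-0.007],[[-0.02,-0.092,0.03],-0.007],[[-0.03,-0.138,0.04],-0.007],[[-0.037,-0.18,0.05],-0.007],[[-0.037,-0.18,0.05],-0.007]]' | python3 jog.py 0;echo '[[[0,0,0],0]]' | python3 jog.py 0
python3 - <<'E'
from h import *
print(rel(plate([.5874,-.1885],.187,[-.1135,.092,.016]),.187+np.pi/2))
E
```

```text
time: 1.6
position: [0.4571, -0.1145, 0.1486]
tool_rot: [3.141, -0.004, -2.96]
ft_force: [-0.4, 0.9, 0.7]
gripper_width: -0.0006
grasp_force: 0.0
time: 1.7
position: [0.4568, -0.1108, 0.1503]
tool_rot: [3.14, -0.002, -2.957]
ft_force: [-0.6, 0.8, 0.3]
gripper_width: 0.0001
grasp_force: 0.0
[-0.0006 -0.0089  0.1343 -0.002 ]
```

```bash
echo '[[[0,-0.009,0.04],-0.002],[[0,-0.009,0.08],-0.002],[[0,-0.009,0.115],-0.002],[[0,-0.009,0.133],-0.002],[[0,-0.009,0.133],-0.002]]' | python3 jog.py 0; echo '[[[0,0,0],0]]' | python3 jog.py 0
python3 - <<'E'
from h import *
print(rel(plate([.5874,-.1885],.187,[-.0785,.092,.016]),.187+np.pi/2))
p,d=viewer.read_camera("top");cv2.imwrite("pics/t1.png",cv2.resize(p[160:305,270:460,::-1],None,fx=4.2,fy=4.1,interpolation=cv2.INTER_CUBIC))
E
```

```text
time: 2.2
position: [0.4563, -0.1166, 0.0155]
tool_rot: [3.137, -0.006, -2.95]
ft_force: [-0.6, 0.2, 0.7]
gripper_width: -0.0002
grasp_force: 0.0
time: 2.3
position: [0.4595, -0.1183, 0.0192]
tool_rot: [-3.141, 0.001, -2.951]
ft_force: [1.1, 0.1, 0.8]
gripper_width: -0.0001
grasp_force: 0.0
[-0.0341 -0.0009  0.0032  0.004 ]
```

View pics/t1.png

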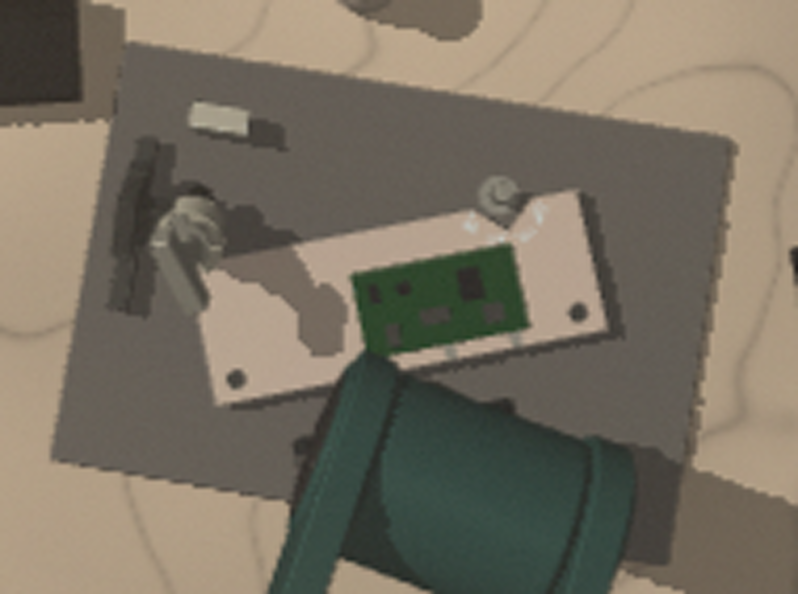

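The view shows the arm at the −x edge of the plate. The pin at (500,187), the notch at (512,243) and the right edge at (606,330) are all unobstructed. I'll push along the plate's +x in small steps.

```bash
echo '[[[-0.008,0,0.003],0],[[-0.016,0,0.003],0],[[-0.022,0,0.003],0],[[-0.028,0,0.003],0],[[-0.034,0,0.003],0]]' | python3 jog.py 0; echo '[[[0,0,0],0]]' | python3 jog.py 0
python3 - <<'E'
from h import *
p,d=viewer.read_camera("top");np.savez("pics/t2.npz",p=p,d=d)
hsv=cv2.cvtColor(p,cv2.COLOR_RGB2HSV);z=np.load("pics/top0.npz")["p"]
for q in(z,p):
    g=cv2.inRange(cv2.cvtColor(q,cv2.COLOR_RGB2HSV),(45,90,0),(75,255,255));g[:, :340]=0;g[260:]=0
    c=max(cv2.findContours(g,0,2)[0],key=cv2.contourArea);print(cv2.minAreaRect(c))
print(rel(plate([.5874,-.1885],.187,[-.0785,.092,.016]),.187+np.pi/2),readout.state()["ft_force"])
E
```

```text
time: 2.85
position: [0.4927, -0.1129, 0.0153]
tool_rot: [3.141, -0.001, -2.952]
ft_force: [-1.8, 0.2, 0.9]
gripper_width: -0.0
grasp_force: 0.9
time: 2.95
position: [0.4936, -0.1129, 0.0154]
tool_rot: [-3.141, 0.001, -2.952]
ft_force: [0.2, -0.3, -0.4]
gripper_width: -0.0001
grasp_force: 0.0
((369.1803894042969, 234.3567657470703), (19.828508377075195, 27.605403900146484), 78.11134338378906)
((375.21380615234375, 228.89013671875), (19.615379333496094, 34.21287155151367), 81.25383758544922)
[-0.      0.0002 -0.0007  0.0024] [ 0.3084 -0.1676  0.1242]
```

```bash
cat >> h.py <<'E'
def white(n,p):
    """plate-top pixels by colour, as jig coords at z=22 mm"""
    m=cv2.inRange(cv2.cvtColor(p,cv2.COLOR_RGB2Lab),(140,126,120),(255,140,140))
    g=p.astype(int);m[(g[...,0]-g[...,2]>28)]=0
    c,lab=cv2.connectedComponents(m)[0:2];return m
def locate(k=1):
    out={}
    for n in("top","side"):
        p,d=viewer.read_camera(n);np.savez(f"pics/{n}_l.npz",p=p,d=d);out[n]=p
    return out
E
python3 - <<'E'
from h import *
z=np.load("pics/top0.npz")["p"];z2=np.load("pics/side0.npz")["p"]
for nm,q,f,pts in(("top",z,T,[(560,230),(400,250),(260,340),(330,380),(60,560),(400,520),(640,450)]),("side",z2,S,[(380,440),(460,400),(330,190),(430,230),(150,100),(200,400),(550,300)])):
    for a in pts:
        u,v=f(*a);print(nm,a,q[int(round(v)),int(round(u))])
out=locate();cv2.imwrite("pics/s3.png",cv2.resize(out["side"][185:340,200:390,::-1],None,fx=4.2,fy=3.8,interpolation=cv2.INTER_CUBIC))
E
```

```text
top (560, 230) [174 155 139]
top (400, 250) [175 155 139]
top (260, 340) [173 155 136]
top (330, 380) [174 154 138]
top (60, 560) [168 151 127]
top (400, 520) [97 92 84]
top (640, 450) [96 90 82]
side (380, 440) [213 191 174]
side (460, 400) [216 197 179]
side (330, 190) [210 190 171]
side (430, 230) [214 193 175]
side (150, 100) [202 182 158]
side (200, 400) [109 103  96]
side (550, 300) [124 117 108]
```

View pics/s3.png

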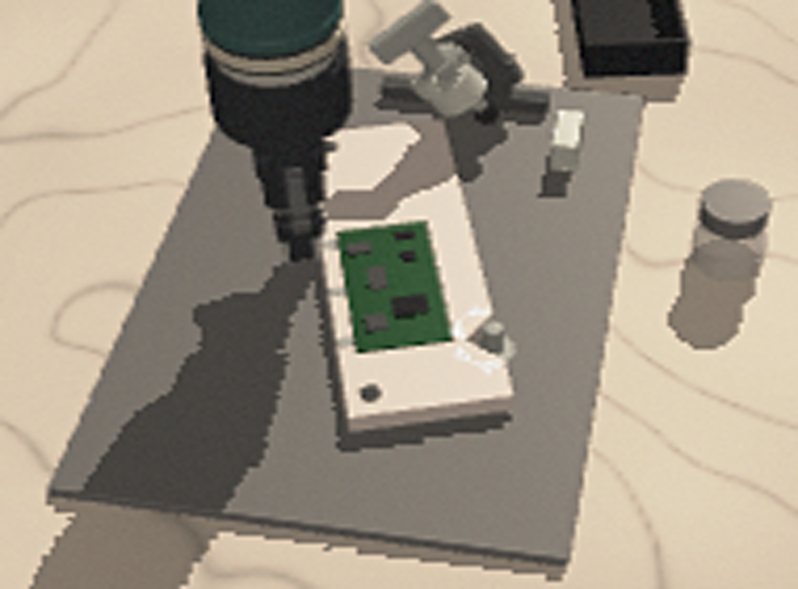

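The side view shows the finger at (300,255), beside the plate edge, and the plate moved forward with the notch almost at the pin (492,335). The plate's near corners are at (348,430) and (512,393). I'll build a plate tracker from the colour mask in this view.

```bash
cat >> h.py <<'E'
def track(p=None,n="side"):
    if p is None:p,_=viewer.read_camera(n)
    m=cv2.inRange(p,(150,130,110),(255,255,255))|cv2.inRange(cv2.cvtColor(p,cv2.COLOR_RGB2HSV),(45,90,0),(75,255,255))
    b=np.zeros(m.shape,np.uint8);q=[proj(n,j2w([x,y,.015])) for x,y in((-.2,-.125),(.05,-.125),(.05,.15),(-.2,.15))]
    cv2.fillPoly(b,[np.int32(q)],255)
    m&=b
    c=max(cv2.findContours(cv2.morphologyEx(m,cv2.MORPH_CLOSE,np.ones((3,3))),0,1)[0],key=cv2.contourArea)[:,0]
    W=np.array([w2j(onz(n,*u,.022)-(.0022,.0005,0) if n=="side" else onz(n,*u,.022)+(.0022,.0005,0))[:2] for u in c])*1000
    h=cv2.convexHull(W.astype(np.float32))[:,0];r=cv2.minAreaRect(h);bx=cv2.boxPoints(r)
    bx=bx[np.argsort(bx[:,1])];lo=bx[:2][np.argsort(bx[:2,0])] # -x-y, +x-y corners
    e=lo[1]-lo[0];a=np.arctan2(e[1],e[0]);R=np.array([[np.cos(a),-np.sin(a)],[np.sin(a),np.cos(a)]])
    o=lo.mean(0)+R@[34.5,45];print(n,"rect",np.round(r[1],1),"rel yaw %.3f"%a,"origin jig mm",o);return o,a
E
python3 - <<'E'
from h import *
for f in("0","_l"):
  for n in("side","top"):track(np.load(f"pics/{n}{f}.npz")["p"],n)
c=[w2j(onz("side",(x+.5)/4.2+199.5,(y+.5)/3.8+184.5,.022)-(.0022,.0005,0)) for x,y in((348,430),(512,393),(457,180))];print(np.array(c))
print(w2j(readout.state()["position"]))
E
```

```text
side rect [103.4 231.5] rel yaw 0.363 origin jig mm [-9.7029 -2.4879]
top rect [ 86.5 238.6] rel yaw 0.365 origin jig mm [-15.5877  -4.9712]
side rect [ 96.  184.1] rel yaw 0.342 origin jig mm [-4.2997 -2.4114]
top rect [ 86.9 179.5] rel yaw 0.340 origin jig mm [-7.0345 -2.7103]
[[-0.065  -0.08    0.022 ]
 [ 0.0151 -0.0406  0.022 ]
 [-0.0443  0.1266  0.022 ]]
[-0.1227  0.0518  0.0152]
```

The top tracker works well (width 86.9 mm): the notch is 7 mm short of the pin and the relative yaw is 0.34. I'll push on to seat it.

```bash
echo '[[[-0.003,0,0],0],[[-0.006,0,0],0.01],[[-0.009,0,0],0.02],[[-0.011,0,0],0.03]]' | python3 jog.py 0; echo '[[[0,0,0],0]]' | python3 jog.py 0
python3 - <<'E'
from h import *
o,a=track(n="top")
s=readout.state();t=w2j(s["position"])*1000;R=np.array([[np.cos(a),np.sin(a)],[-np.sin(a),np.cos(a)]])
print("tool in plate",R@(t[:2]-o),s["ft_force"])
for psi in(.3,.25,.2,.15,.1,.05,0,-.02):
    q=Ro.from_euler("z",psi).as_matrix()@np.array([-.0905,.09,0]);p=j2w(q);p[2]=.0155
    print(psi,rel(p,YAW+psi+np.pi/2))
E
```

```text
time: 3.5
position: [0.5021, -0.1102, 0.0148]
tool_rot: [3.139, -0.003, -2.983]
ft_force: [-4.7, 1.2, -0.1]
gripper_width: -0.0003
grasp_force: 2.3
time: 3.6
position: [0.5026, -0.1103, 0.0147]
tool_rot: [3.14, -0.002, -2.983]
ft_force: [-2.9, 1.3, -0.4]
gripper_width: -0.0001
grasp_force: 1.6
top rect [ 86.8 197.5] rel yaw 0.299 origin jig mm [-1.5856 -2.1889]
tool in plate [-89.6539  88.504 ] [-3.2782  1.142  -0.2297]
0.3 [-0.0013  0.003  -0.0008  0.0323]
0.25 [-0.0061  0.0072 -0.0008  0.0823]
0.2 [-0.011   0.0113 -0.0008  0.1323]
0.15 [-0.0162  0.015  -0.0008  0.1823]
0.1 [-0.0215  0.0185 -0.0008  0.2323]
0.05 [-0.027   0.0218 -0.0008  0.2823]
0 [-0.0327  0.0247 -0.0008  0.3323]
-0.02 [-0.035   0.0258 -0.0008  0.3523]
```

The pin contact force is there and the notch is seated. Next comes the arc about the pin.

```bash
echo '[[[-0.003,0.003,0],0.04],[[-0.0065,0.0055,0],0.08],[[-0.01,0.0085,0],0.12],[[-0.0135,0.0115,0],0.16],[[-0.0165,0.0135,0],0.19]]' | python3 jog.py 0; echo '[[[0,0,0],0]]' | python3 jog.py 0
python3 - <<'E'
from h import *
o,a=track(n="top")
s=readout.state();t=w2j(s["position"])*1000;R=np.array([[np.cos(a),np.sin(a)],[-np.sin(a),np.cos(a)]])
print("tool in plate",R@(t[:2]-o),s["ft_force"])
for psi in(.15,.1,.05,0,-.02):
    q=Ro.from_euler("z",psi).as_matrix()@np.array([-.0905,.088,0]);p=j2w(q);p[2]=.0155
    print(psi,rel(p,YAW+psi+np.pi/2))
E
```

```text
time: 4.15
position: [0.5177, -0.0946, 0.0151]
tool_rot: [3.141, 0.0, 3.109]
ft_force: [-2.0, 1.1, -0.9]
gripper_width: -0.0
grasp_force: 1.1
time: 4.25
position: [0.5181, -0.0947, 0.0153]
tool_rot: [3.142, 0.001, 3.111]
ft_force: [0.4, 0.6, -0.8]
gripper_width: -0.0
grasp_force: 0.5
top rect [ 86.4 202.6] rel yaw 0.105 origin jig mm [-2.0298 -2.5851]
tool in plate [-90.1528  86.2907] [-1.7851  0.9679  0.0069]
0.15 [ 0.0019 -0.     -0.0001 -0.0069]
0.1 [-0.0026  0.0044 -0.0001  0.0431]
0.05 [-0.0072  0.0086 -0.0001  0.0931]
0 [-0.0122  0.0126 -0.0001  0.1431]
-0.02 [-0.0142  0.0141 -0.0001  0.1631]
```

```bash
echo '[[[-0.003,0.0025,0],0.04],[[-0.006,0.005,0],0.08],[[-0.0085,0.007,0],0.11],[[-0.0105,0.0085,0],0.14]]' | python3 jog.py 0; echo '[[[0,0,0],0]]' | python3 jog.py 0
python3 - <<'E'
from h import *
o,a=track(n="top")
s=readout.state();t=w2j(s["position"])*1000;R=np.array([[np.cos(a),np.sin(a)],[-np.sin(a),np.cos(a)]])
print("tool in plate",R@(t[:2]-o),s["ft_force"])
E
```

```text
time: 4.7
position: [0.5279, -0.0865, 0.0154]
tool_rot: [3.141, -0.001, 2.97]
ft_force: [-3.8, 1.9, 2.0]
gripper_width: 0.0
grasp_force: 1.8
time: 4.8
position: [0.5282, -0.0864, 0.0154]
tool_rot: [3.141, -0.0, 2.972]
ft_force: [-1.3, 1.8, 0.2]
gripper_width: 0.0
grasp_force: 1.2
top rect [202.7  83.6] rel yaw -0.004 origin jig mm [-0.9643 -3.6243]
tool in plate [-91.5632  87.0289] [-2.222   1.9538  0.6878]
```

```bash
for i in 1; do echo '[[[-0.001,0.0005,0],0],[[-0.002,0.001,0],0],[[-0.002,0.001,0],0]]' | python3 jog.py 0; done; echo '[[[-0.001,0,0],0],[[-0.002,0,0],0],[[-0.002,0,0],0]]' | python3 jog.py 0
python3 - <<'E'
from h import *
track(n="top")
E
```

```text
time: 5.15
position: [0.5296, -0.0858, 0.0152]
tool_rot: [3.141, -0.002, 2.971]
ft_force: [-4.1, 3.1, 2.6]
gripper_width: 0.0
grasp_force: 2.7
time: 5.45
position: [0.5296, -0.086, 0.015]
tool_rot: [3.141, -0.007, 2.971]
ft_force: [-9.8, 2.6, 5.1]
gripper_width: -0.0002
grasp_force: 5.1
top rect [201.7  80.5] rel yaw -0.020 origin jig mm [ 0.5365 -2.74  ]
```

Blocked at 10 N, so it is against the pin and stop. I'll back off along the tool's +x, rise, and check.

```bash
echo '[[[0.01,0,0],0],[[0.03,0,0],0],[[0.05,0,0],0],[[0.06,0,-0.04],0],[[0.07,0,-0.08],0]]' | python3 jog.py 0; echo '[[[0.04,0,-0.04],0],[[0.06,0,-0.08],0],[[0.06,0,-0.08],0]]' | python3 jog.py 0.045
python3 - <<'E'
from h import *
track(n="top")
out=locate()
a=cv2.resize(out["top"][160:305,270:460,::-1],None,fx=4.2,fy=4.1,interpolation=cv2.INTER_CUBIC);cv2.imwrite("pics/t4.png",a)
# stop face / plate edge lines in the top view, jig mm
P=[(-.0785,-.045),(.0095,-.045),(.0095,.195),(-.0785,.195)]
print([((proj("top",j2w([x,y,.022]))-(270,160))*(4.2,4.1)).round() for x,y in P])
# bar
for n in("top","side"):
    z=np.load(f"pics/{n}_l.npz");Q=(cloud(n,z["d"])-J0)@RJ
    m=(Q[...,2]>.04)&(Q[...,2]<.16)&(abs(Q[...,0]+.07)<.06)&(abs(Q[...,1]-.18)<.05)
    q=Q[m]-CL;s=q@A;k=s>.085;E=np.c_[A[2]*q[:,0]-A[0]*q[:,2],q[:,1]]
    k2=s>.1;print(n,k.sum(),cv2.minAreaRect((E[k]*1000).astype(np.float32)),np.median(s[k2]))
E
```

```text
time: 6.0
position: [0.4623, -0.0747, 0.0951]
tool_rot: [-3.141, -0.001, 2.971]
ft_force: [0.9, -0.1, -0.1]
gripper_width: 0.0001
grasp_force: 0.0
time: 6.3
position: [0.4066, -0.0655, 0.1831]
tool_rot: [-3.139, 0.017, 2.971]
ft_force: [0.7, 0.9, 0.1]
gripper_width: 0.0431
grasp_force: 0.0
top rect [201.7  87.4] rel yaw -0.018 origin jig mm [-3.2241 -2.6614]
[array([553., 324.]), array([574., 184.]), array([185., 122.]), array([161., 260.])]
top 165 ((4.47225284576416, -1.8649730682373047), (52.476924896240234, 13.862910270690918), 32.15385437011719) 0.1053328817850588
side 169 ((8.207832336425781, -2.096677780151367), (51.574222564697266, 15.09676456451416), 29.79709243774414) 0.10385966402781156
```

View pics/t4.png

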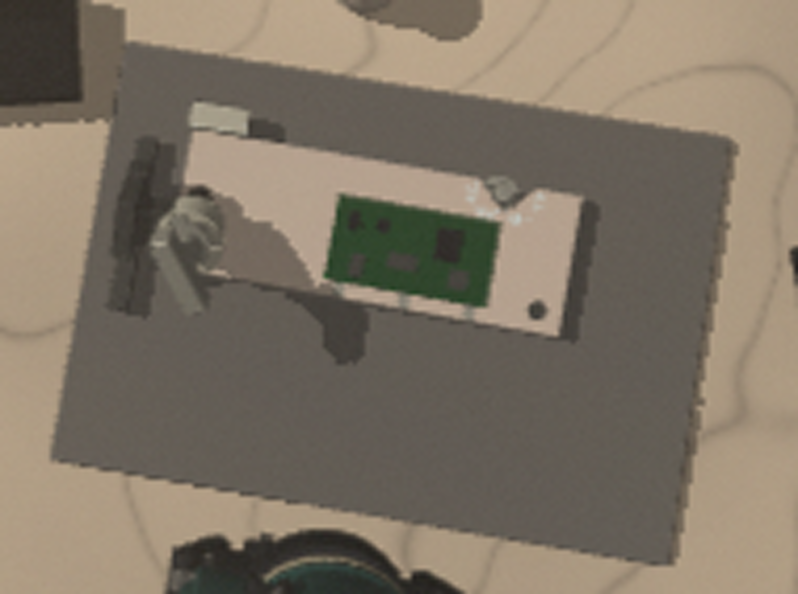

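The picture shows the plate edge against the stop (220,117) and the pin (503,187) in the V. The fit reads −0.018 rad of yaw, with the notch maybe 2 mm short of the pin. I'll nudge the −x edge near the pin end to seat it fully against both.

```bash
echo '[[[0,0,0],0],[[0,0,0],0]]' | python3 jog.py 0
python3 - <<'E'
from h import *
for x,z in((-.115,.10),(-.115,.016),(-.09,.016)): print(rel(j2w([x,.03,z]),YAW+np.pi/2))
E
```

```text
time: 6.65
position: [0.4039, -0.0643, 0.1736]
tool_rot: [3.141, -0.003, 2.971]
ft_force: [0.2, 0.9, 0.2]
gripper_width: 0.0167
grasp_force: 0.0
[-0.1036 -0.0546  0.0732  0.0022]
[-0.1038 -0.0546  0.1572  0.0022]
[-0.1288 -0.0547  0.1572  0.0022]
```

```bash
echo '[[[-0.035,-0.02,0.02],0],[[-0.07,-0.04,0.04],0],[[-0.1,-0.055,0.07],0],[[-0.104,-0.055,0.11],0],[[-0.104,-0.055,0.145],0]]' | python3 jog.py 0; echo '[[[0,0,0.013],0],[[0,0,0.013],0],[[0,0,0.013],0],[[-0.006,0,0.013],0],[[-0.012,0,0.013],0]]' | python3 jog.py 0; echo '[[[-0.005,0,0],0],[[-0.01,0,0],0],[[-0.012,0,0],0],[[-0.012,0,0],0]]' | python3 jog.py 0
python3 - <<'E'
from h import *
print(w2j(readout.state()["position"]));track(n="top")
E
```

```text
time: 7.15
position: [0.4975, -0.1367, 0.0268]
tool_rot: [3.141, -0.003, 2.97]
ft_force: [0.0, 0.5, -1.0]
gripper_width: 0.0002
grasp_force: 0.0
time: 7.65
position: [0.5112, -0.1388, 0.0197]
tool_rot: [-3.141, 0.005, 2.971]
ft_force: [-0.1, 0.6, 0.1]
gripper_width: -0.0001
grasp_force: 0.0
time: 8.05
position: [0.52, -0.14, 0.017]
tool_rot: [3.141, -0.003, 2.971]
ft_force: [-3.8, 0.9, 2.3]
gripper_width: 0.0004
grasp_force: 2.1
[-0.0911  0.0298  0.017 ]
top rect [200.9  84.3] rel yaw -0.014 origin jig mm [-0.598  -1.8885]
```

```bash
echo '[[[-0.001,0,0],0],[[-0.002,0,0],0],[[-0.002,0,0],0]]' | python3 jog.py 0;  echo '[[[-0.001,0,0],0],[[-0.002,0,0],0],[[-0.002,0,0],0]]' | python3 jog.py 0; echo '[[[0.01,0,0],0],[[0.03,0,0],0],[[0.05,0,0],0],[[0.06,0,-0.04],0],[[0.07,0,-0.08],0]]' | python3 jog.py 0; echo '[[[0,0,-0.04],0],[[0,0,-0.09],0],[[0,0,-0.09],0]]' | python3 jog.py 0.045
python3 - <<'E'
from h import *
track(n="top")
s=j2w(CL+.097*A);print(s)
print(rel(s+[0,0,.06],YAW+.604+np.pi/2),rel(s-[0,0,.013],YAW+.604+np.pi/2))
E
```

```text
time: 8.4
position: [0.5208, -0.1398, 0.0168]
tool_rot: [3.141, -0.006, 2.971]
ft_force: [-6.6, 2.3, 3.7]
gripper_width: -0.0001
grasp_force: 3.9
time: 8.7
position: [0.5216, -0.1396, 0.0165]
tool_rot: [3.14, -0.008, 2.971]
ft_force: [-9.6, 4.0, 5.7]
gripper_width: -0.0001
grasp_force: 5.2
time: 9.2
position: [0.4546, -0.1286, 0.0967]
tool_rot: [3.141, -0.002, 2.971]
ft_force: [1.3, -2.0, 0.7]
gripper_width: -0.0001
grasp_force: 0.0
time: 9.5
position: [0.4605, -0.131, 0.1964]
tool_rot: [-3.138, 0.019, 2.971]
ft_force: [0.1, -0.2, 0.5]
gripper_width: 0.0432
grasp_force: 0.0
top rect [199.2  87.6] rel yaw -0.001 origin jig mm [-0.3604 -0.1264]
[0.5512 0.0071 0.1015]
[-0.0672  0.1511  0.0316 -0.6018] [-0.0663  0.1513  0.1046 -0.6018]
```

The plate now reads seated at (−0.4, −0.1) mm with yaw −0.001. Next I'll refine the bar from its top face only.

Run:
```python
from h import *
out=locate()
cx=[]
for n in("top","side"):
    z=np.load(f"pics/{n}_l.npz");Q=(cloud(n,z["d"])-J0)@RJ
    m=(Q[...,2]>.04)&(Q[...,2]<.16)&(abs(Q[...,0]+.07)<.06)&(abs(Q[...,1]-.18)<.05)
    q=Q[m]-CL;s=q@A;E=np.c_[A[2]*q[:,0]-A[0]*q[:,2],q[:,1]]*1000
    for lim in(.1015,.103):
        k=s>lim;r=cv2.minAreaRect(E[k].astype(np.float32));print(n,lim,k.sum(),r,np.median(s[k]),E[k].mean(0))
    k=(s>.072)&(s<.083);print("neck",k.sum(),E[k].mean(0),E[k].min(0),E[k].max(0))
    k=(s>.035)&(s<.064);print("collar",k.sum(),E[k].min(0),E[k].max(0))
cv2.imwrite("pics/s5.png",cv2.resize(out["side"][180:230,280:340,::-1],None,fx=10,fy=10,interpolation=cv2.INTER_CUBIC))
```

```text
top 0.1015 116 ((5.141929626464844, -2.1505126953125), (50.613216400146484, 14.538350105285645), 30.9794921875) 0.10547774367240073 [ 5.4105 -1.833 ]
top 0.103 108 ((4.8361663818359375, -1.6431350708007812), (50.6485595703125, 13.42809772491455), 30.72894859313965) 0.10557484549926255 [ 5.4336 -1.3677]
neck 12 [ 9.2197 -4.8657] [ 4.7722 -9.3232] [11.1624  1.0998]
collar 265 [-21.7045 -21.5543] [20.6215 43.2176]
side 0.1015 63 ((7.8542985916137695, -0.5759487152099609), (48.95468521118164, 15.138092994689941), 28.53044891357422) 0.1040163334263955 [ 8.1803 -1.8686]
side 0.103 45 ((7.241636276245117, -0.3990135192871094), (47.93470764160156, 13.838119506835938), 28.01272201538086) 0.10453061191828966 [ 6.9554 -1.4749]
neck 22 [10.3598 -4.4472] [ 2.6195 -8.3648] [14.9882  2.0246]
collar 246 [-13.1795 -22.2665] [23.1549 49.2403]
```

View pics/s5.png

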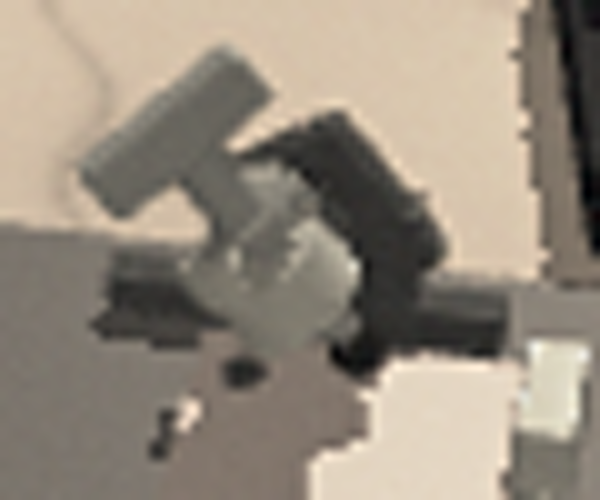

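The bar's top face gives an offset from the nominal axis of about (+5, −1.5) mm, an angle of 0.52 rad and s ≈ 96 mm. I'll use these to go above the bar.

```bash
cat >> h.py <<'E'
E1=np.array([A[2],0,-A[0]]);E2=np.array([0,1,0])
def bar(turned=0):return j2w(CL+(.096-.0067*turned)*A+.005*E1-.0015*E2)
def hor(phi):return YAW+np.arctan2(np.sin(phi),np.cos(phi)*A[2])+np.pi/2
E
echo '[[[-0.013,0.035,0],-0.15],[[-0.026,0.07,0],-0.3],[[-0.039,0.1,0],-0.45],[[-0.05,0.13,0.01],-0.6],[[-0.06,0.149,0.02],-0.6]]' | python3 jog.py 0.045; echo '[[[0,0,0],0]]' | python3 jog.py
python3 - <<'E'
from h import *
b=bar();print(b,rel(b+[0,0,.05],hor(.52)),rel(b-[0,0,.013],hor(.52)))
E
```

```text
time: 10.15
position: [0.5403, 0.0097, 0.1646]
tool_rot: [3.14, -0.002, -2.708]
ft_force: [-0.3, -0.2, 0.5]
gripper_width: 0.045
grasp_force: 0.0
time: 10.25
position: [0.5394, 0.0099, 0.1626]
tool_rot: [3.137, -0.006, -2.709]
ft_force: [-0.1, -0.0, -0.2]
gripper_width: 0.0449
grasp_force: 0.0
[0.5556 0.0048 0.1035] [-0.0126 -0.0114  0.009  -0.0045] [-0.013  -0.0117  0.0719 -0.0045]
```

```bash
echo '[[[-0.0128,-0.0115,0],-0.004],[[-0.0128,-0.0115,0.015],-0.004],[[-0.0128,-0.0115,0.04],-0.004],[[-0.0128,-0.0115,0.065],-0.004],[[-0.0128,-0.0115,0.072],-0.004]]' | python3 jog.py 0.045; echo '[[[0,0,0],0]]' | python3 jog.py
python3 - <<'E'
from h import *
b=bar();print(rel(b-[0,0,.013],hor(.52)))
out=locate()
a=cv2.resize(out["side"][165:225,270:350,::-1],None,fx=6,fy=6,interpolation=cv2.INTER_CUBIC)
cv2.imwrite("pics/s6.png",a)
E
```

```text
time: 10.75
position: [0.5529, 0.0021, 0.0901]
tool_rot: [3.137, -0.008, -2.71]
ft_force: [-0.6, -0.3, 0.2]
gripper_width: 0.0451
grasp_force: 0.0
time: 10.85
position: [0.5546, 0.0021, 0.0927]
tool_rot: [3.139, -0.005, -2.709]
ft_force: [-0.0, 0.2, -0.1]
gripper_width: 0.0446
grasp_force: 0.0
[-0.002   0.002   0.0022 -0.0047]
```

View pics/s6.png

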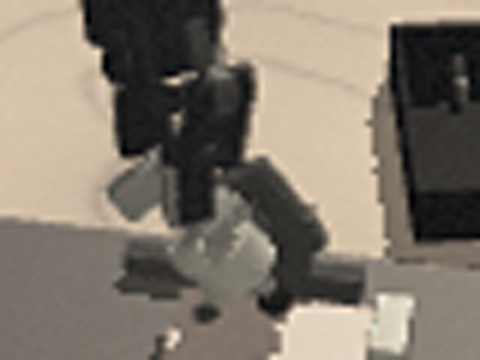

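The side view shows one finger in front of the bar at (195,170) and the other behind it at (135,115). The bar's low end sticks out at (135,190), so the fingers straddle it. I'll close them.

```bash
echo '[[[-0.002,0.002,0.002],0],[[-0.002,0.002,0.002],0],[[-0.002,0.002,0.002],0],[[-0.002,0.002,0.002],0],[[-0.002,0.002,0.002],0]]' | python3 jog.py 0.02; echo '[[[0,0,0],0],[[0,0,0],0]]' | python3 jog.py
python3 - <<'E'
from h import *
for t in(0,.3,.6,.9,1.2): print(t,rel(bar(t)-[0,0,.013],hor(.52-t)))
E
```

```text
time: 11.45
position: [0.5584, 0.0057, 0.0945]
tool_rot: [-3.142, 0.002, -2.708]
ft_force: [-1.8, 3.2, 5.6]
gripper_width: 0.02
grasp_force: 10.2
time: 11.65
position: [0.5584, 0.0056, 0.0945]
tool_rot: [3.142, 0.002, -2.708]
ft_force: [-1.9, 3.4, 6.5]
gripper_width: 0.0206
grasp_force: 10.3
0 [ 0.0029  0.0004  0.004  -0.0034]
0.3 [ 0.002  -0.0003  0.0056  0.3401]
0.6 [ 0.001  -0.0009  0.0073  0.7041]
0.9 [ 0.0001 -0.0016  0.0089  1.0603]
1.2 [-0.0009 -0.0022  0.0106  1.3855]
```

```bash
echo '[[[-0.0004,-0.0003,0.0007],0.14],[[-0.0008,-0.0006,0.0014],0.28],[[-0.0012,-0.0009,0.002],0.42],[[-0.0016,-0.0011,0.0027],0.56],[[-0.002,-0.0013,0.0033],0.7]]' | python3 jog.py 0.02; echo '[[[0,0,0],0]]' | python3 jog.py
python3 - <<'E'
from h import *
for t in(.6,.9,1.2,1.4): print(t,rel(bar(t)-[0,0,.013],hor(.52-t)))
print(readout.state()["torque"])
E
```

```text
time: 12.15
position: [0.5602, 0.0053, 0.0903]
tool_rot: [3.141, 0.0, 2.87]
ft_force: [-0.6, 3.0, 1.5]
gripper_width: 0.0202
grasp_force: 4.6
time: 12.25
position: [0.5602, 0.0051, 0.0901]
tool_rot: [3.141, 0.0, 2.875]
ft_force: [0.4, 3.3, 2.1]
gripper_width: 0.0201
grasp_force: 1.8
0.6 [ 0.0021 -0.0013  0.0029  0.0044]
0.9 [ 0.001  -0.0012  0.0045  0.3605]
1.2 [-0.0002 -0.0011  0.0062  0.6858]
1.4 [-0.0009 -0.0011  0.0073  0.8824]
[0.4006 0.0861 0.0374]
```

Going smoothly. I'll continue the turn.

```bash
echo '[[[-0.0005,0,0.0007],0.14],[[-0.001,0,0.0014],0.28],[[-0.0015,0,0.002],0.42],[[-0.002,0,0.0027],0.56],[[-0.0023,0,0.0034],0.7]]' | python3 jog.py 0.02; echo '[[[0,0,0],0]]' | python3 jog.py
python3 - <<'E'
from h import *
print(readout.state()["torque"])
out=locate()
for n in("top","side"):
    z=np.load(f"pics/{n}_l.npz");Q=(cloud(n,z["d"])-J0)@RJ
print(rel(bar(1.2)-[0,0,.013],hor(.52-1.2)))
E
```

```text
time: 12.75
position: [0.5627, 0.0045, 0.0871]
tool_rot: [3.14, -0.0, 2.174]
ft_force: [-2.1, 2.7, 5.6]
gripper_width: 0.0201
grasp_force: 35.9
time: 12.85
position: [0.5626, 0.0043, 0.0871]
tool_rot: [3.141, 0.0, 2.178]
ft_force: [-2.0, 2.2, 4.2]
gripper_width: 0.0202
grasp_force: 32.1
[ 0.6009 -0.0888  0.4238]
[ 0.0012 -0.0022  0.0032 -0.01  ]
```

```bash
echo '[[[0,0,0.0003],0.08],[[-0.0003,0,0.0006],0.16],[[-0.0005,0,0.0008],0.22]]' | python3 jog.py 0.02; echo '[[[0,0,0],0]]' | python3 jog.py
python3 - <<'E'
from h import *
print(readout.state()["torque"])
E
echo '[[[0,0,0],0.06],[[0,0,0],0.12],[[0,0,0],0.12]]' | python3 jog.py 0.02;  python3 - <<'E'
from h import *
print(readout.state()["torque"])
E
```

```text
time: 13.25
position: [0.5632, 0.0036, 0.0876]
tool_rot: [3.14, 0.001, 1.958]
ft_force: [-4.7, 2.4, 9.2]
gripper_width: 0.02
grasp_force: 64.6
time: 13.35
position: [0.5632, 0.0036, 0.0876]
tool_rot: [3.14, 0.002, 1.96]
ft_force: [-3.8, 2.0, 8.4]
gripper_width: 0.0203
grasp_force: 62.7
[ 0.4953 -0.0294  1.136 ]
time: 13.65
position: [0.5632, 0.0047, 0.0875]
tool_rot: [3.14, 0.001, 1.846]
ft_force: [-3.8, 4.2, 9.0]
gripper_width: 0.0204
grasp_force: 98.8
[ 0.8067 -0.0139  2.8255]
```

The torque climbed to 2.8 N m, so the handle is at its end stop. I'll release, lift and check.

```bash
echo '[[[0,0,0],-0.03],[[0,0,0],-0.05],[[0,0,0],-0.05],[[0,0,0],-0.05]]' | python3 jog.py 0.05; echo '[[[0,0,-0.02],0],[[0,0,-0.06],0],[[0,0,-0.1],0],[[-0.0,0,-0.13],0],[[0,0,-0.13],0]]' | python3 jog.py; echo '[[[0,0.05,0],0],[[0,0.1,0],0],[[0,0.15,0],0],[[0,0.2,0],0],[[0,0.2,0],0]]' | python3 jog.py
python3 - <<'E'
from h import *
track(n="top");out=locate()
for n in("top","side"):
    z=np.load(f"pics/{n}_l.npz");Q=(cloud(n,z["d"])-J0)@RJ
    m=(Q[...,2]>.04)&(Q[...,2]<.16)&(abs(Q[...,0]+.07)<.06)&(abs(Q[...,1]-.18)<.05)
    q=Q[m]-CL;s=q@A;E=np.c_[A[2]*q[:,0]-A[0]*q[:,2],q[:,1]]*1000
    k=s>.094;print(n,k.sum(),cv2.minAreaRect(E[k].astype(np.float32)),np.median(s[k]))
print(readout.state()["position"])
v=np.hstack([cv2.resize(out["top"][165:265,275:415],None,fx=2.85,fy=3),cv2.resize(out["side"][175:285,255:375],None,fx=3.3,fy=2.727)])
cv2.imwrite("pics/f.png",v[...,::-1])
E
```

```text
time: 14.05
position: [0.5624, 0.0035, 0.0851]
tool_rot: [-3.141, -0.001, 1.885]
ft_force: [0.3, 0.2, 0.5]
gripper_width: 0.0498
grasp_force: 0.0
time: 14.55
position: [0.5654, 0.0033, 0.2222]
tool_rot: [3.131, 0.005, 1.885]
ft_force: [0.4, 0.5, 0.4]
gripper_width: 0.05
grasp_force: 0.0
time: 15.05
position: [0.7568, 0.0674, 0.2038]
tool_rot: [-3.131, -0.004, 1.887]
ft_force: [-1.3, 0.1, -2.5]
gripper_width: 0.0501
grasp_force: 0.0
top rect [200.1  88. ] rel yaw -0.004 origin jig mm [-0.6393 -1.0392]
top 112 ((3.952859878540039, -1.6868629455566406), (14.557950973510742, 52.32420349121094), 53.032623291015625) 0.09738999852767855
side 44 ((6.631368637084961, -0.9954109191894531), (11.840644836425781, 50.43855285644531), 54.561344146728516) 0.09675195183579496
[0.7524 0.0654 0.213 ]
```

View pics/f.png

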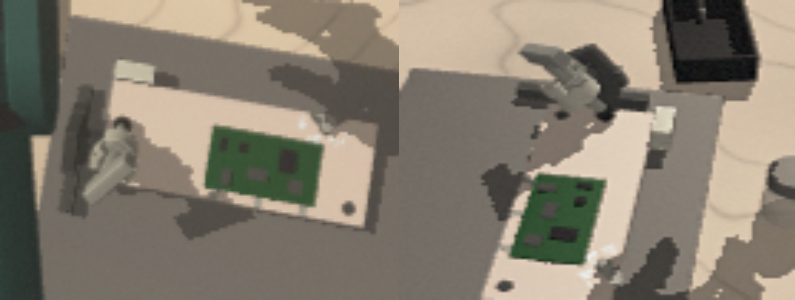

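The final view shows the plate flush with the stop and on the pin (yaw −0.004). The bar has turned by about 1.18 rad to −0.65 rad and dropped 8 mm, which matches the end stop. The arm is clear of everything, so I'm handing in.

```bash
echo '[[[0,0,0],0],[[0,0,0],0]]' | python3 jog.py; python3 -c "
from cell import arm, viewer, readout
print(arm.finish_job())"
```

```text
time: 15.4
position: [0.752, 0.0649, 0.2189]
tool_rot: [3.138, 0.001, 1.884]
ft_force: [-0.4, 0.5, 0.2]
gripper_width: 0.0497
grasp_force: 0.0
the job is handed in; nothing more can be done
None
```

I handed the job in at about 15 s without getting a verdict back: the plate measured seated on the pin and flush with the stop (about 1 mm and 0.004 rad off), and the clamp handle was turned to its end stop and released. I could not measure the foot's force on the plate, and I saw no contact with the phone, shell or jar but did not re-measure where they are.

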